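Stack the cups in the carrier and ratchet its jaw tight

TASK

Nest the blue cup into the white cup that stands in the wooden cup carrier, then the terracotta cup into the blue one. Then squeeze the carrier's orange trigger towards the black grip post, again and again, until the jaw's spring pad meets the cups and is pushed about halfway in, never all the way, which would crush them; move the jaw by the trigger only, and leave the other things on the worktop where they are. Finish still holding the trigger squeezed, with the pad pressing the stack.

Things in the scene. Friction and masses are not known exactly. Their poses are not given: they have to be found in the camera images.
- carrier: wooden cup carrier, fixed; bed 300 x 110 mm, top at 14 mm. Origin: at worktop level under the centre of the cup seat (a 6 mm high rubber collar); z up. Along its +x axis comes the heel; along -x the jaw pad, jaw plate, black grip post (centre 177 mm from the origin) and orange trigger; the toothed bar's tail reaches back to 285 mm, top 52 mm above the worktop.
- heel: the carrier's upright wooden heel with a cork face, fixed; the jaw presses the cups against it. Its origin is the carrier's; its face stands 36 mm along the carrier's +x, 56 mm wide, top 122 mm above the worktop.
- grip_front (a point): middle of the front face (towards the cups) of the black grip post, 118 mm above the worktop; post 14 mm thick along the carrier's x, 26 mm wide, top at 135 mm. At least 55 mm are free between it and the jaw plate.
- trigger_back (a point): middle of the orange trigger's rear face (away from the cups), 118 mm above the worktop; trigger 14 mm thick, 26 mm wide, top at 135 mm. Pushing it along the carrier's +x squeezes the trigger. At rest it is 52 mm from grip_front, fully squeezed 30 mm.
- trigger (a joint): how far the trigger is squeezed, 0 to 0.022 m; a spring (3.6 N at rest, 6.2 N squeezed) returns it to 0. Its pawl pushes the toothed bar (8 mm teeth) and jaw forward with it, 1:1, after at most 8 mm of lost motion; on the way back it clicks over the teeth, so each full stroke and release moves the jaw 16 to 24 mm.
- jaw (a joint): how far the jaw plate and toothed bar have advanced along the carrier's +x, 0 to 0.072 m; a drag of 3.5 N holds it where it is left. The pad (50 mm wide, top at 123 mm, like the jaw plate's) first touches the cups at about 0.045 m.
- jaw_pad (a joint): how far the orange and black spring pad is pushed back into the jaw: 0 free, 0.018 m fully home; spring 0.8 N per mm. It grows only once the pad meets the cups. When the trigger is let go it relaxes to about 0.004 m.
- cup_white: white stacking cup, 64 mm tall, 80 g: foot 38 mm across, tapering out to a straight 14 mm tall lip 68 mm across; wall 2.5 mm, solid foot 24 mm thick, so a nested cup stands 24 mm above the one below (side play 2 mm). Origin: centre of its underside, z up. Starts in the carrier's seat, its underside 14 mm above the worktop.
- cup_blue: blue stacking cup, 64 mm tall, 80 g: foot 38 mm across, tapering out to a straight 14 mm tall lip 68 mm across; wall 2.5 mm, solid foot 24 mm thick, so a nested cup stands 24 mm above the one below (side play 2 mm). Origin: centre of its underside, z up. Starts on the worktop to the right of the carrier.
- cup_red: terracotta (orange-brown) stacking cup, 64 mm tall, 80 g: foot 38 mm across, tapering out to a straight 14 mm tall lip 68 mm across; wall 2.5 mm, solid foot 24 mm thick, so a nested cup stands 24 mm above the one below (side play 2 mm). Origin: centre of its underside, z up. Starts on the worktop to the right of the carrier.
- salt_shaker: bystander, salt shaker, 44 mm across, 90 mm tall; origin under its centre
- spice_jar: bystander, spice jar with a red cap, 45 mm across, 106 mm tall; origin under its centre
- pepper_mill: bystander, wooden pepper mill, 58 mm across, 170 mm tall; origin under its centre
- tin: bystander, tin with a fruit picture, 75 mm across, 58 mm tall; origin under its centre
- mug: bystander, green mug with handle, 78 x 117 mm, 97 mm tall; origin under its centre
- lemon: bystander, lemon on the chopping board (board 340 x 230 mm, at the right-hand side), 77 x 51 x 52 mm; origin under its centre
- garlic: bystander, garlic bulb on the chopping board, 50 mm; origin under its centre
Things that resemble listed ones, but are neither listed nor needed, are in the scene too. What is shaped like the cup_white but purple is not meant.

How it is judged:
On the way, in this order (a step that is already met when the one before it is completed fails the run):
1. the blue cup is nested in the white cup in the carrier and let go (horizontal distance between cup_white and carrier below 0.006 m and z of cup_white in the frame of carrier between 0.01 and 0.02 m and angle between each of cup_white, cup_blue's own z axis and vertical below 0.1 rad and horizontal distance between cup_blue and cup_white below 0.006 m and z of cup_blue in the frame of cup_white between 0.02 and 0.029 m and contact force between the fingers and cup_blue below 0.3 N), for 0.2 s.
2. the terracotta cup is nested in the blue one and let go (horizontal distance between cup_white and carrier below 0.006 m and z of cup_white in the frame of carrier between 0.01 and 0.02 m and angle between each of cup_white, cup_blue, cup_red's own z axis and vertical below 0.1 rad and horizontal distance between cup_blue and cup_white below 0.006 m and z of cup_blue in the frame of cup_white between 0.02 and 0.029 m and horizontal distance between cup_red and cup_blue below 0.006 m and z of cup_red in the frame of cup_blue between 0.02 and 0.029 m and contact force between the fingers and cup_red below 0.3 N), for 0.2 s.
3. the trigger, pushed by the fingers, has brought the spring pad against the stack (value of joint jaw_pad above 0.002 m and contact force between the fingers and trigger above 2 N), for 0.1 s.
At the end, for the whole second after the job is handed in: White, blue and terracotta cup nested upright in the seat (rise 20 to 29 mm each, 6 mm sideways, 0.1 rad), at rest, untouched by the fingers, squeezed between heel and spring pad, the pad pushed in 5 to 13.5 mm, while the fingers still push the trigger with over 3 N (all of step 2 and value of joint jaw_pad between 0.005 and 0.0135 m and (contact force between jaw_pad and cup_white above 1 N or contact force between jaw_pad and cup_blue above 1 N or contact force between jaw_pad and cup_red above 1 N) and (contact force between heel and cup_white above 1 N or contact force between heel and cup_blue above 1 N or contact force between heel and cup_red above 1 N) and contact force between the fingers and trigger above 3 N and contact force between the fingers and cup_white below 0.3 N and contact force between the fingers and cup_blue below 0.3 N and linear speed of each of cup_white, cup_blue, cup_red below 0.02 m/s); the arm keeps its last pose, push and grip.
It fails at once if the spring pad is pushed in beyond 16 mm (of 18): the cups are crushed (value of joint jaw_pad above 0.016 m).
It fails at once if the robot pushes the jaw, its bar or its pad directly with more than 3.5 N (contact force between any of the arm, the fingers and jaw above 3.5 N).
It fails at once if a bystander (salt, spice, pepper, tin, mug, lemon, garlic) is moved by more than 30 mm (distance of any of salt_shaker, spice_jar, pepper_mill, tin, mug, lemon, garlic from where it was at the start of the episode above 0.03 m).
It also fails if it takes over 72 s, if anything falls off the work surface, if the arm or the gripper's body presses on something with over 40 N, if the wrist force passes 120 N, or if a joint passes its speed limit or range.

ROBOT

A 6-joint arm with a two-finger parallel gripper is mounted at the origin on a cart in front of the work surface, level with it; the furniture and walls round the work are solid. World frame = base frame: x ahead of the robot, y to its left, z up, the work surface at z = 0. Lengths are in m, angles in rad, forces in N, time in s.
With the tool pointing down it reaches from about 0.275 to 0.85 m from the base axis. Payload 5.2 kg.
Tool frame: the origin (TCP) lies on the mounting face of the last link; the fingertips stand 173 mm ahead of it and the grasp point (between the pads) lies pinch_z ahead of it (pinch_z is the distance from the TCP to the grasp point, in m); z points along the fingers, y is the line along which they close (so a half turn about z gives the same grasp; the last joint's range is limited). The gripper opens to 85 mm and grips with 20 to 120 N. Pads are 22 mm wide; open, the fingers measure 114 mm over their backs; the gripper's body (76 mm by 85 mm) begins 54 mm behind the grasp point. The pads swing forward as they close: fully open they stand 13 mm farther back than shut.
Start: joints at [-1.51, 0.259, 1.535, -0, 1.348, -0.203], TCP at [0.143, -0.531, 0.405] pointing down, gripper open.
Joint ranges: [-3.14, 3.14], [-0.91, 2.08], [0.19, 2.58], [-1.22, 4.36], [0.22, 2.71], [-3.12, 3.12]. Speed limits (rad/s): [2.57, 2.57, 3.14, 3.14, 3.14, 3.14].

INTERFACE

Orientations are given as [roll, pitch, yaw] about the fixed x, y, z axes, in that order (R = Rz(yaw) Ry(pitch) Rx(roll)).
In Python, from station import * gives the robot as it stands. The module is installed in compiled form; this text tells all that it offers.
- The arm moves only by the tool play_rows, never from a script. Its argument "steps" is a list of rows, each a list of 7 numbers: the shift along the tool's x, y, z in m, then the turn, a rotation vector about the tool's x, y, z in rad, then the finger opening in m, from 0 to 0.0854. In form: [[dx, dy, dz, ax, ay, az, jaw], ...]. A call has 1 to 12 rows; each row shifts and turns the commanded pose from where the row before left it, along the tool's axes as they then stand; what a row does not reach is not made up. A row lasts 1/10 s, in which the tool goes at most 50 mm and 8.59 degrees, less where a joint would pass 70% of its speed; a pose out of reach is approached as far as the arm can. A call with a gripper value outside its range is refused whole. The fingers move at their own pace and stop on an object; "newtons" is the grip in N (left out, the last holds). Time passes only in rows, so rows that do not move let the fingers close. It gives the time, the measured TCP pose, the force, the opening and the grip force at its end, in the units of the state.
- get_obs(): the state, without advancing time (a new reading comes with each control period).
- get_image(name): name is "scene" or "side" or "wrist"; returns a dict with "image" (480x640x3 uint8, red, green, blue), "z_map" (480x640 float32, m along the optical axis (not along the pixel's ray), 0 where there is no reading), "camera_matrix" (3x3 intrinsics, pixels), "dist_coeffs" ([k1, k2, p1, p2, k3] as OpenCV has them; the pictures are not rectified), "rvec" (rotation vector, rad) and "tvec" (3), from world to camera coordinates, as OpenCV has them. Camera axes: x right, y down, z forward; pixel columns grow to the right and rows downward; lengths in m; the calibration is good to about 2 mm. A picture is of the moment at which its call begins.
- sign_off(): hands the job in; it is judged then, once.
The state is a dict: "time_s": time; "joint_pos": joint angles; "joint_velocities": joint speeds; "joint_torque": joint torques, N m; "ee_pos": TCP position; "orientation": TCP orientation; "contact_force": force on the tool from outside, world axes, zero at the start; "moment": the same for the moment, N m; "finger_gap": finger opening in m; "grip_force": force on a finger pad.
Only numpy, scipy, OpenCV 4.12 (cv2) and the standard library are available. Lean on these libraries where they do the work, as an engineer would, in place of code of your own. Each camera call takes 0.05 s, during which the arm holds its last target. There are 200 camera calls.

## Working session

There is one attempt and no reset: what is moved stays moved. The work goes in short steps, Python scripts to look and compute and a tool call to move; the robot and the scene stay as the last step left them, time stands still between calls to the robot, and variables do not carry over. Pictures are saved under pics/ and viewed, at most 10 in all, crops included, and the job is handed in when it is done.

Besides the shell and the picture viewer there is one more tool, called after "Call:" as name(argument=value, ...), one argument or row to a line, values as JSON. play_rows: Moves the arm, as the interface text tells. Its arguments: {"type":"object","properties":{"steps":{"type":"array","items":{"type":"array","items":{"type":"number"}}},"newtons":{"type":"number"}},"required":["steps"]}

```bash
mkdir -p pics
cat > h.py <<'E'
from station import *
import numpy as np, cv2, pickle
from scipy.spatial.transform import Rotation as Ro
def snap(n,f):
    d=get_image(n); cv2.imwrite(f'pics/{f}.png',d['image'][...,::-1]); pickle.dump(d,open(f'{f}.pkl','wb')); return d
def ld(f): return pickle.load(open(f'{f}.pkl','rb'))
def cloud(d):
    z=d['z_map']; K=d['camera_matrix']; h,w=z.shape
    uv=np.stack(np.meshgrid(np.arange(w),np.arange(h)),-1).reshape(-1,1,2).astype(float)
    n=cv2.undistortPoints(uv,K,d['dist_coeffs']).reshape(h,w,2)
    P=np.concatenate([n*z[...,None],z[...,None]],-1)
    R=cv2.Rodrigues(np.array(d['rvec'],float))[0]
    W=(P-np.array(d['tvec']).ravel())@R
    W[z==0]=np.nan
    return W
E
python3 - <<'E'
from h import *
o=get_obs(); print({k:np.round(v,3) for k,v in o.items()})
for n in('scene','side','wrist'):
    d=snap(n,n+'0'); R=cv2.Rodrigues(np.array(d['rvec'],float))[0]; print(n,-R.T@np.ravel(d['tvec']),R[2],(d['z_map']>0).mean())
E
```

```text
{'time_s': np.float64(0.0), 'joint_pos': array([-1.51 ,  0.259,  1.536, -0.   ,  1.348, -0.203]), 'joint_velocities': array([ 0.001,  0.   ,  0.   , -0.   , -0.001,  0.001]), 'joint_torque': array([ 0.0000e+00, -4.4603e+01, -2.9057e+01, -0.0000e+00,  1.2000e-02,
       -0.0000e+00]), 'ee_pos': array([ 0.143, -0.531,  0.404]), 'orientation': array([-3.14 , -0.   ,  0.264]), 'contact_force': array([-0.149, -1.579,  0.583]), 'moment': array([-0.037, -0.015, -0.04 ]), 'grip_force': np.float64(0.0), 'finger_gap': np.float64(0.086)}
scene [-0.2769635  -1.07531117  1.40416355] [ 0.43525792  0.5600561  -0.70490262] 0.98646484375
side [0.12086749 0.74347384 1.08759311] [ 0.32459066 -0.58709691 -0.74159161] 0.9790364583333333
wrist [ 0.21398456 -0.51284244  0.3731328 ] [-0.27600819 -0.07256541 -0.95841209] 0.996044921875
```

View pics/scene0.png

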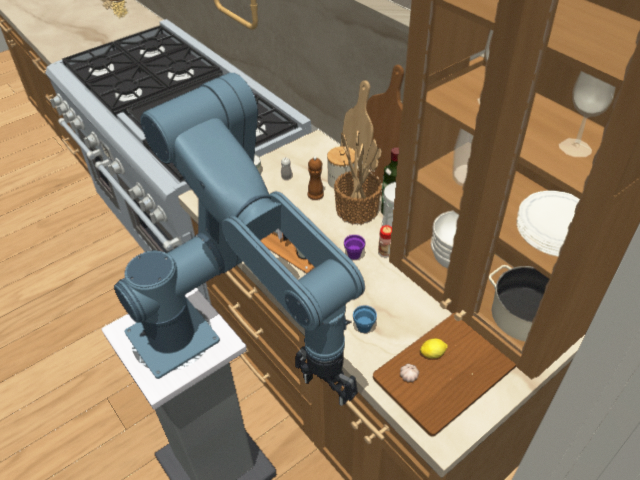

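View pics/side0.png

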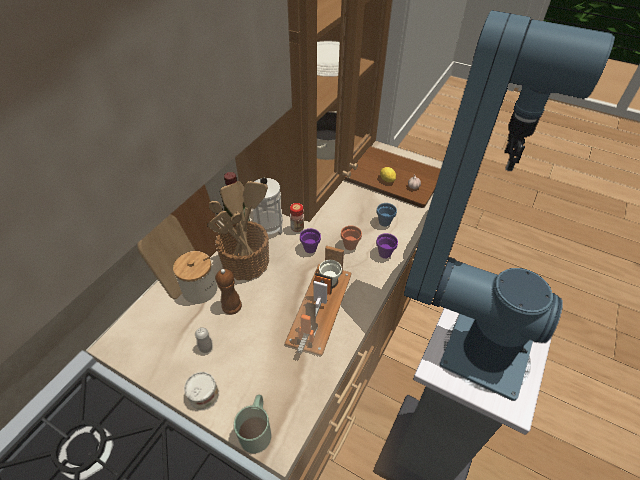

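The side view shows the blue cup at (386,214), the terracotta cup at (351,236) and the white cup in the carrier at (329,270). Two purple lookalikes at (310,239) and (386,245) are not wanted. I'll confirm these in an enlarged crop and measure them.

Run:
```python
from h import *
d=ld('side0'); im=d['image']; 
c=im[190:360,270:430]; cv2.imwrite('pics/crop1.png',cv2.resize(c,None,fx=3.5,fy=3.5,interpolation=cv2.INTER_CUBIC)[...,::-1])
def fit(P):  # circle fit xy
    A=np.c_[2*P[:,:2],np.ones(len(P))]; s=np.linalg.lstsq(A,(P[:,:2]**2).sum(1),rcond=None)[0]
    return s[:2],np.sqrt(s[2]+s[:2]@s[:2])
for nm in('side0','scene0'):
    d=ld(nm);W=cloud(d); hsv=cv2.cvtColor(d['image'],cv2.COLOR_RGB2HSV)
    v,u=np.mgrid[:480,:640]
    for n,(U,V) in (dict(blue=(386,214),red=(351,236),p1=(310,239),p2=(386,245),white=(329,270)) if nm=='side0' else dict(blue=(365,319),p1=(354,246))).items():
        m=(abs(u-U)<18)&(abs(v-V)<18)
        Q=W[m]; Q=Q[(Q[:,2]>0.02)]; zt=np.nanpercentile(Q[:,2],97)
        T=Q[Q[:,2]>zt-0.006]; cc,r=fit(T); print(nm,n,'top',zt.round(4),'c',cc.round(4),'r',round(r,4),len(T), 'bbox mid',((T.min(0)+T.max(0))/2).round(4), (T.max(0)-T.min(0)).round(3))
```

```text
side0 blue top 0.0654 c [ 0.4444 -0.3233] r 0.0324 62 bbox mid [ 0.4453 -0.3234  0.0642] [0.067 0.071 0.01 ]
side0 red top 0.1219 c [ 0.4807 -0.0341] r 0.0092 37 bbox mid [ 0.4812 -0.0331  0.1212] [0.029 0.012 0.01 ]
side0 p1 top 0.1084 c [ 0.5162 -0.0254] r 0.0043 19 bbox mid [ 0.5165 -0.0251  0.1137] [0.01  0.008 0.019]
side0 p2 top 0.0647 c [ 0.3865 -0.1897] r 0.0328 84 bbox mid [ 0.386  -0.1895  0.0638] [0.067 0.072 0.01 ]
side0 white top 0.123 c [0.4711 0.0644] r 0.0287 112 bbox mid [0.4725 0.0398 0.1216] [0.048 0.135 0.009]
scene0 blue top 0.0729 c [ 0.2859 -0.3986] r 0.1858 34 bbox mid [ 0.3248 -0.4246  0.2804] [0.293 0.269 0.427]
scene0 p1 top 0.6353 c [ 0.196  -0.5201] r 0.0109 118 bbox mid [ 0.1922 -0.5192  0.6339] [0.018 0.039 0.009]
```

View pics/crop1.png

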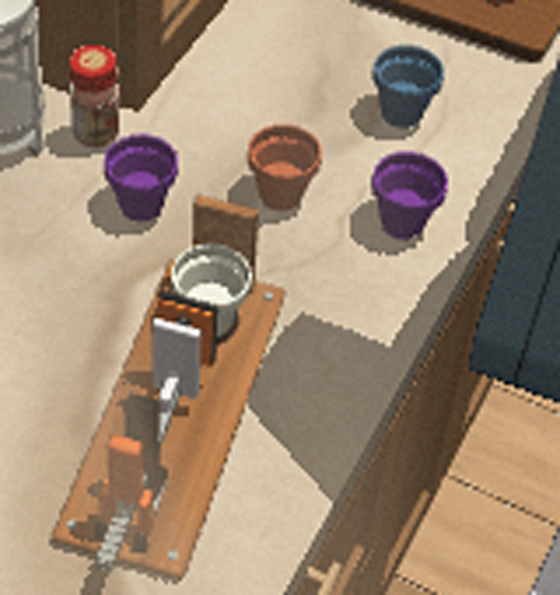

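The crop confirms blue at the upper right and terracotta at centre, with two purple lookalikes beside them. White sits in the carrier. Next I'll measure the carrier's pose and the terracotta and white cups.

Run:
```python
from h import *
from scipy.optimize import least_squares
d=ld('side0');W=cloud(d);hsv=cv2.cvtColor(d['image'],cv2.COLOR_RGB2HSV)
v,u=np.mgrid[:480,:640]
def lip(n,U,V,zl,zh,s=19,f=None):
    m=(abs(u-U)<s)&(abs(v-V)<s)&(W[...,2]>zl)&(W[...,2]<zh)
    if f is not None:m&=f
    T=W[m]
    r=least_squares(lambda c:np.hypot(*(T[:,:2]-c).T)-0.0328,T[:,:2].mean(0),loss='soft_l1',f_scale=.002)
    print(n,r.x.round(4),len(T),T[:,2].max().round(4),'res',np.abs(r.fun).mean().round(4))
    return r.x
b=lip('blue',386,214,.055,.07); rd=lip('red',351,236,.055,.07); lip('p1',310,239,.055,.07);lip('p2',386,245,.055,.07)
w=lip('white',329,270,.069,.084,18,hsv[...,1]<60)
# bed
m=(u>280)&(u<355)&(v>255)&(v<358)&(abs(W[...,2]-.014)<.004)&(hsv[...,1]>90)
P=W[m][:,:2]; rc=cv2.minAreaRect((P*1000).astype(np.float32)); print('bed',len(P),rc, W[m][:,2].mean()); print(cv2.boxPoints(rc).round(1))
for nm,mm in dict(top=(W[...,2]>.1)).items():
    m=mm&(u>280)&(u<355)&(v>235)&(v<358); 
    n,l=cv2.connectedComponents(m.astype(np.uint8))
    for i in range(1,n):
        Q=W[l==i]
        if len(Q)>5: print(i,len(Q),'px',u[l==i].mean().round(),v[l==i].mean().round(),Q.min(0).round(3),Q.max(0).round(3),hsv[l==i].mean(0).round())
```

```text
blue [ 0.4446 -0.3233] 100 0.0689 res 0.0016
red [ 0.501  -0.1652] 102 0.0685 res 0.0014
p1 [ 0.6104 -0.0892] 124 0.0682 res 0.0071
p2 [ 0.3864 -0.1896] 110 0.0689 res 0.0015
white [0.4852 0.0076] 93 0.0826 res 0.0014
bed 1640 ((467.8401184082031, 98.70751953125), (109.98280334472656, 302.136474609375), 10.81725788116455) 0.013653471043562135
[[385.5 236.8]
 [442.2 -60. ]
 [550.2 -39.4]
 [493.5 257.4]]
1 137 px 334.0 251.0 [ 0.466 -0.04   0.1  ] [ 0.522 -0.021  0.126] [ 14. 116. 123.]
2 224 px 322.0 281.0 [0.448 0.066 0.101] [0.496 0.107 0.126] [ 21.  74. 119.]
3 96 px 310.0 308.0 [0.44  0.176 0.101] [0.464 0.191 0.137] [16. 69. 98.]
4 109 px 305.0 320.0 [0.432 0.213 0.101] [0.457 0.228 0.137] [ 12. 120. 165.]
```

Run:
```python
import station; print([x for x in dir(station) if x[0]!='_'], getattr(station,'pinch_z',None))
from h import *
# finger tips in wrist view? nearest points in wrist cloud relative to TCP
W=cloud(ld('wrist0')); o=np.array([0.143,-.531,.4045]); R=Ro.from_euler('xyz',[-3.14,0,.264]).as_matrix()
Q=((W-o)@R).reshape(-1,3); m=(Q[:,2]<.2)&(abs(Q[:,0])<.05); Q=Q[m]; print(len(Q)); 
if len(Q): print(Q.min(0),Q.max(0)); print([ (k, Q[(abs(abs(Q[:,1])-k)<.003)][:,2].max(initial=0).round(3)) for k in (.04,.045,.05,.055)])
```

```text
['PlanningError', 'get_image', 'get_obs', 'pinch_z', 'sign_off'] 0.1547
57883
[-0.01281721 -0.07361592  0.07837294] [0.02166035 0.07587311 0.16145479]
[(0.04, np.float64(0.161)), (0.045, np.float64(0.161)), (0.05, np.float64(0.158)), (0.055, np.float64(0.155))]
```

Call:
play_rows(
  steps=[
    [0, 0, 0.01, 0, 0, -0.1496, 0.0854],
    [0, 0, 0.01, 0, 0, -0.1496, 0.0854],
    [0, 0, 0.01, 0, 0, -0.1496, 0.0854],
    [0, 0, 0.01, 0, 0, -0.1496, 0.0854],
    [0, 0, 0.01, 0, 0, -0.1496, 0.0854],
    [0, 0, 0.01, 0, 0, -0.1496, 0.0854],
    [0, 0, 0.01, 0, 0, -0.1496, 0.0854],
    [0, 0, 0.01, 0, 0, -0.1496, 0.0854],
    [0, 0, 0.01, 0, 0, -0.1496, 0.0854],
    [0, 0, 0.01, 0, 0, -0.1496, 0.0854],
    [0, 0, 0, 0, 0, 0, 0.0854],
  ],
)

```text
time_s: 1.25
ee_pos: [0.1434, -0.5303, 0.3031]
orientation: [3.141, -0.004, 1.761]
contact_force: [0.0, -1.2, 0.3]
finger_gap: 0.0853
grip_force: 0.0
```

Call:
play_rows(
  steps=[
    [0.0163, 0.0372, 0, 0, 0, 0, 0.0854],
    [0.0163, 0.0372, 0, 0, 0, 0, 0.0854],
    [0.0163, 0.0372, 0, 0, 0, 0, 0.0854],
    [0.0163, 0.0372, 0, 0, 0, 0, 0.0854],
    [0.0163, 0.0372, 0, 0, 0, 0, 0.0854],
    [0.0163, 0.0372, 0, 0, 0, 0, 0.0854],
    [0.0163, 0.0372, 0, 0, 0, 0, 0.0854],
    [0.0163, 0.0372, 0, 0, 0, 0, 0.0854],
    [0.0163, 0.0372, 0, 0, 0, 0, 0.0854],
    [0, 0, 0, 0, 0, 0, 0.0854],
    [0, 0, 0, 0, 0, 0, 0.0854],
  ],
)

```text
time_s: 2.35
ee_pos: [0.4454, -0.3233, 0.305]
orientation: [-3.141, 0.0, 1.759]
contact_force: [-0.2, -0.9, -0.0]
finger_gap: 0.0851
grip_force: 0.0
```

Run:
```python
from h import *
o=get_obs(); print(o['ee_pos'].round(4),np.round(o['orientation'],4)) if hasattr(o['ee_pos'],'round') else print(o)
d=snap('wrist','w1'); s=snap('scene','sc1')
```

```text
[ 0.4454 -0.3233  0.305 ] [-3.1414e+00  3.0000e-04  1.7594e+00]
```

View pics/w1.png

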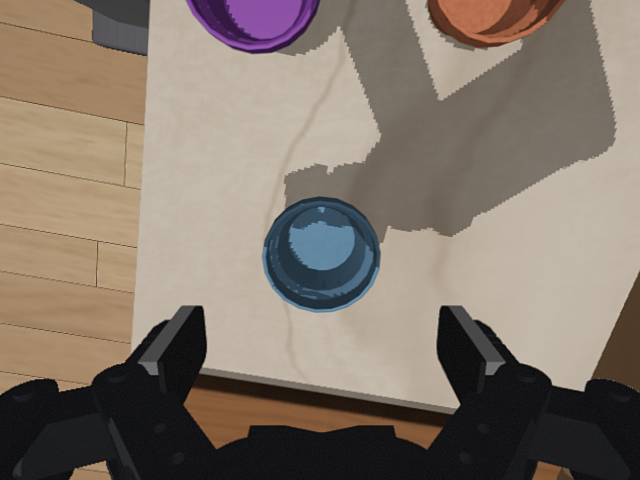

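The blue cup is central at (322,254), between the fingers. Purple is at the top left and terracotta at the top right. I'll check the blue lip centre from this second view.

```bash
cat >> h.py <<'E'
from scipy.optimize import least_squares
def lip(d,U,V,s,zl,zh,r0=0.033,f=None):
    W=cloud(d); v,u=np.mgrid[:480,:640]
    m=(abs(u-U)<s)&(abs(v-V)<s)&(W[...,2]>zl)&(W[...,2]<zh)
    if f is not None:m&=f
    T=W[m]
    r=least_squares(lambda c:np.hypot(*(T[:,:2]-c).T)-r0,T[:,:2].mean(0),loss='soft_l1',f_scale=.002)
    return r.x.round(4),len(T),np.percentile(T[:,2],[50,98]).round(4),np.abs(r.fun).mean().round(4)
E
python3 - <<'E'
from h import *
d=ld('w1'); print(lip(d,322,254,66,.058,.072,.0328)); W=cloud(d)
print('table',W[330,300], 'red part',lip(d,497,10,75,.058,.072,.0328))
E
```

```text
(array([ 0.4461, -0.3256]), 2120, array([0.0634, 0.065 ]), np.float64(0.0008))
table [ 0.44519635 -0.41025221 -0.0007796 ] red part (array([ 0.501 , -0.1684]), 1227, array([0.0635, 0.0655]), np.float64(0.0007))
```

Call:
play_rows(
  steps=[
    [-0.0015, 0, 0.02, 0, 0, 0, 0.0854],
    [0, 0, 0.025, 0, 0, 0, 0.0854],
    [0, 0, 0.025, 0, 0, 0, 0.0854],
    [0, 0, 0.019, 0, 0, 0, 0.0854],
    [0, 0, 0.008, 0, 0, 0, 0.0854],
    [0, 0, 0, 0, 0, 0, 0.0854],
    [0, 0, 0, 0, 0, 0, 0.06],
    [0, 0, 0, 0, 0, 0, 0.06],
    [0, 0, 0, 0, 0, 0, 0.06],
    [0, 0, 0, 0, 0, 0, 0.06],
  ],
  newtons=30,
)

```text
time_s: 3.45
ee_pos: [0.4452, -0.3261, 0.2095]
orientation: [3.141, 0.003, 1.76]
contact_force: [-1.4, -0.9, 7.3]
finger_gap: 0.0652
grip_force: 32.4
```

Call:
play_rows(
  steps=[
    [0, 0, -0.015, 0, 0, 0, 0.06],
    [0, 0, -0.035, 0, 0, 0, 0.06],
    [0, 0, -0.035, 0, 0, 0, 0.06],
    [0, 0, -0.035, 0, 0, 0, 0.06],
    [0, 0, -0.03, 0, 0, 0, 0.06],
    [0.02, 0.006, 0, 0, 0, 0, 0.06],
    [0.04, 0.013, 0, 0, 0, 0, 0.06],
    [0.04, 0.013, 0, 0, 0, 0, 0.06],
    [0.04, 0.013, 0, 0, 0, 0, 0.06],
    [0.04, 0.013, 0, 0, 0, 0, 0.06],
    [0.04, 0.013, 0, 0, 0, 0, 0.06],
    [0.02, 0.006, 0, 0, 0, 0, 0.06],
  ],
)

```text
time_s: 4.65
ee_pos: [0.4746, -0.0714, 0.3571]
orientation: [-3.141, -0.002, 1.762]
contact_force: [0.4, -0.4, -1.6]
finger_gap: 0.0656
grip_force: 33.8
```

Run:
```python
from h import *
print(get_obs()['ee_pos'].round(4))
snap('wrist','w2'); snap('side','s2')
```

```text
[ 0.4746 -0.0714  0.3571]
```

View pics/w2.png

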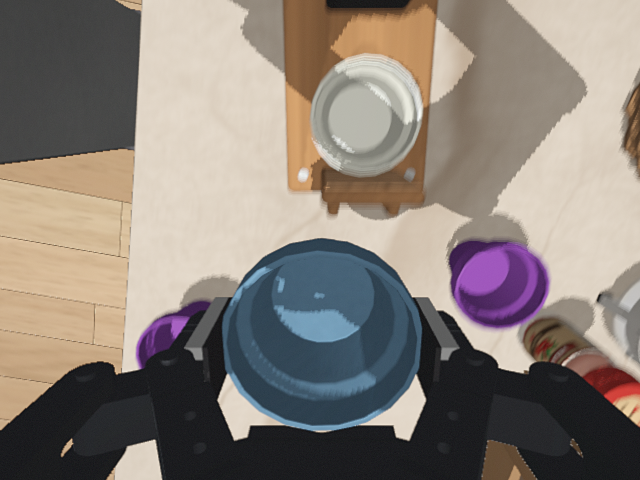

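The blue cup is held level at (322,335). The white cup is in its seat at (368,115) with the heel just below it at (372,188). I'll measure the white cup's lip and where the blue cup sits in the hand.

Run:
```python
from h import *
d=ld('w2'); print('white',lip(d,368,115,60,.070,.084,.0328))
W=cloud(d)
o=get_obs();t=np.array(o['ee_pos']);print(t)
print('blue held',lip(d,322,335,100,.205,.225,.0328))
hs=cv2.cvtColor(d['image'],cv2.COLOR_RGB2HSV); m=(abs(hs[...,0].astype(int)-103)<8)&(hs[...,1]>80)
Q=W[m]; Q=Q[(Q[:,2]>.1)]; print(np.percentile(Q[:,2],[5,50,95,99]).round(4))
# heel top
Q=W[(W[...,2]>.112)&(W[...,2]<.13)&(W[...,1]>-.06)]; Q=Q[Q[:,1]<.0]; print('heel',np.nanmean(Q,0),Q.min(0),Q.max(0))
```

```text
white (array([0.486 , 0.0045]), 1819, array([0.0776, 0.0793]), np.float64(0.0009))
[ 0.47475    -0.07172808  0.35708628]
blue held (array([ 0.4744, -0.0702]), 7710, array([0.2107, 0.2128]), np.float64(0.0008))
[0.171  0.1947 0.2116 0.2124]
heel [ 0.4939941  -0.03354223  0.12108795] [ 0.46691819 -0.04463984  0.1120082 ] [ 0.52264365 -0.02390862  0.12387887]
```

Call:
play_rows(
  steps=[
    [0.025, 0.008, 0, 0, 0, 0, 0.06],
    [0.025, 0.009, 0, 0, 0, 0, 0.06],
    [0.023, 0.0085, 0, 0, 0, 0, 0.06],
    [0, 0, 0, 0, 0, 0, 0.06],
    [0, 0, 0, 0, 0, 0, 0.06],
  ],
)

```text
time_s: 5.25
ee_pos: [0.4866, 0.0012, 0.3573]
orientation: [-3.141, 0.0, 1.761]
contact_force: [-0.7, -0.8, -2.5]
finger_gap: 0.0652
grip_force: 33.9
```

Call:
play_rows(
  steps=[
    [0.0035, -0.0005, 0.02, 0, 0, 0, 0.06],
    [0, 0, 0.025, 0, 0, 0, 0.06],
    [0, 0, 0.025, 0, 0, 0, 0.06],
    [0, 0, 0.015, 0, 0, 0, 0.06],
    [0, 0, 0.01, 0, 0, 0, 0.06],
    [0, 0, 0.007, 0, 0, 0, 0.06],
    [0, 0, 0, 0, 0, 0, 0.06],
    [0, 0, 0, 0, 0, 0, 0.06],
  ],
)

```text
time_s: 6.05
ee_pos: [0.486, 0.0042, 0.2562]
orientation: [3.141, 0.0, 1.759]
contact_force: [0.7, 0.2, -1.6]
finger_gap: 0.0655
grip_force: 33.9
```

Call:
play_rows(
  steps=[
    [0, 0, 0.004, 0, 0, 0, 0.06],
    [0, 0, 0.003, 0, 0, 0, 0.06],
    [0, 0, 0, 0, 0, 0, 0.06],
    [0, 0, 0, 0, 0, 0, 0.06],
  ],
)

```text
time_s: 6.45
ee_pos: [0.4857, 0.0046, 0.2488]
orientation: [3.142, 0.0, 1.76]
contact_force: [0.1, -0.3, -0.7]
finger_gap: 0.0652
grip_force: 33.9
```

Call:
play_rows(
  steps=[
    [0, 0, 0.0015, 0, 0, 0, 0.06],
    [0, 0, 0, 0, 0, 0, 0.06],
    [0, 0, 0, 0, 0, 0, 0.0854],
    [0, 0, 0, 0, 0, 0, 0.0854],
    [0, 0, 0, 0, 0, 0, 0.0854],
    [0, 0, 0, 0, 0, 0, 0.0854],
    [0, 0, -0.02, 0, 0, 0, 0.0854],
    [0, 0, -0.035, 0, 0, 0, 0.0854],
    [0, 0, -0.035, 0, 0, 0, 0.0854],
    [0, 0, 0, 0, 0, 0, 0.0854],
    [0, 0, 0, 0, 0, 0, 0.0854],
  ],
)

```text
time_s: 7.55
ee_pos: [0.4858, 0.0046, 0.3379]
orientation: [3.14, 0.001, 1.76]
contact_force: [-0.3, -1.0, -0.0]
finger_gap: 0.0854
grip_force: 0.0
```

Run:
```python
from h import *
print(get_obs()['ee_pos'].round(4))
d=snap('wrist','w3'); snap('side','s3')
W=cloud(d); m=(W[...,2]>.094)&(W[...,2]<.109)&(np.hypot(W[...,0]-.4856,W[...,1]-.005)<.045)
print('blue nested',lip(d,320,240,500,.094,.108,.0328,m))
```

```text
[0.4858 0.0046 0.3379]
blue nested (array([0.487 , 0.0044]), 3325, array([0.1014, 0.1072]), np.float64(0.002))
```

View pics/w3.png

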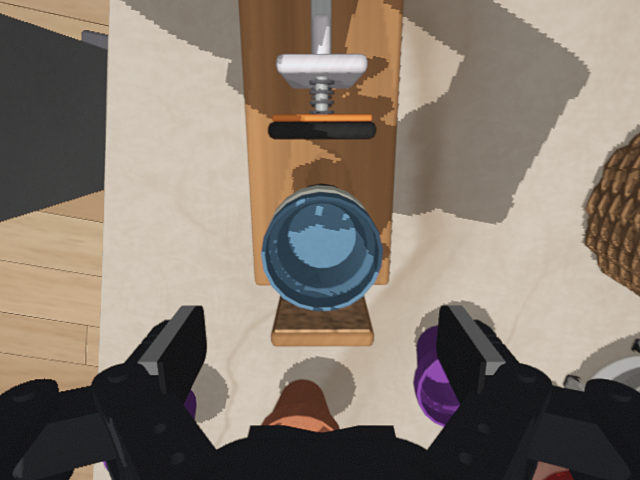

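The blue cup is nested, its rim at (322,250) with the top at 101 mm as expected. Next is the terracotta cup.

Call:
play_rows(
  steps=[
    [-0.034, -0.0035, 0, 0, 0, 0, 0.0854],
    [-0.034, -0.0035, 0, 0, 0, 0, 0.0854],
    [-0.034, -0.0035, 0, 0, 0, 0, 0.0854],
    [-0.034, -0.0035, 0, 0, 0, 0, 0.0854],
    [-0.034, -0.0035, 0.015, 0, 0, 0, 0.0854],
    [0, 0, 0.02, 0, 0, 0, 0.0854],
    [0, 0, 0, 0, 0, 0, 0.0854],
    [0, 0, 0, 0, 0, 0, 0.0854],
  ],
)

```text
time_s: 8.45
ee_pos: [0.5, -0.1653, 0.301]
orientation: [-3.139, -0.003, 1.76]
contact_force: [-0.6, 0.2, 0.4]
finger_gap: 0.0853
grip_force: 0.0
```

Run:
```python
from h import *
print(get_obs()['ee_pos'].round(4))
d=snap('wrist','w4')
W=cloud(d); m=(np.hypot(W[...,0]-.501,W[...,1]+.167)<.045)
print('red',lip(d,320,240,500,.058,.072,.0328,m))
d=snap('side','s4')
W=cloud(d); m=(np.hypot(W[...,0]-.4856,W[...,1]-.006)<.045)
print('blue nested',lip(d,329,260,40,.094,.108,.0328,m))
```

```text
[ 0.5    -0.1653  0.301 ]
red (array([ 0.502 , -0.1675]), 2208, array([0.0634, 0.065 ]), np.float64(0.0008))
blue nested (array([0.4861, 0.006 ]), 157, array([0.1   , 0.1073]), np.float64(0.0024))
```

Call:
play_rows(
  steps=[
    [-0.0014, 0.001, 0.02, 0, 0, 0, 0.0854],
    [0, 0, 0.025, 0, 0, 0, 0.0854],
    [0, 0, 0.025, 0, 0, 0, 0.0854],
    [0, 0, 0.015, 0, 0, 0, 0.0854],
    [0, 0, 0.008, 0, 0, 0, 0.0854],
    [0, 0, 0, 0, 0, 0, 0.0854],
    [0, 0, 0, 0, 0, 0, 0.06],
    [0, 0, 0, 0, 0, 0, 0.06],
    [0, 0, 0, 0, 0, 0, 0.06],
    [0, 0, 0, 0, 0, 0, 0.06],
  ],
)

```text
time_s: 9.55
ee_pos: [0.5023, -0.1672, 0.2112]
orientation: [3.139, 0.002, 1.76]
contact_force: [-1.3, 1.4, 5.4]
finger_gap: 0.0655
grip_force: 31.7
```

Call:
play_rows(
  steps=[
    [0, 0, -0.015, 0, 0, 0, 0.06],
    [0, 0, -0.035, 0, 0, 0, 0.06],
    [0, 0, -0.035, 0, 0, 0, 0.06],
    [0, 0, -0.035, 0, 0, 0, 0.06],
    [0, 0, -0.03, 0, 0, 0, 0.06],
    [0, 0, -0.015, 0, 0, 0, 0.06],
    [0.035, 0.0033, 0, 0, 0, 0, 0.06],
    [0.04, 0.0035, 0, 0, 0, 0, 0.06],
    [0.04, 0.004, 0, 0, 0, 0, 0.06],
    [0.037, 0.0035, 0, 0, 0, 0, 0.06],
    [0.02, 0.002, 0, 0, 0, 0, 0.06],
    [0, 0, 0, 0, 0, 0, 0.06],
  ],
)

```text
time_s: 10.75
ee_pos: [0.4847, 0.0076, 0.3754]
orientation: [3.14, -0.0, 1.763]
contact_force: [0.2, -0.8, 0.1]
finger_gap: 0.0652
grip_force: 33.6
```

Call:
play_rows(
  steps=[
    [0, 0, 0, 0, 0, 0, 0.06],
    [0, 0, 0, 0, 0, 0, 0.06],
  ],
)

```text
time_s: 10.95
ee_pos: [0.4856, 0.0044, 0.3747]
orientation: [3.141, 0.001, 1.759]
contact_force: [0.6, -0.1, -1.2]
finger_gap: 0.0655
grip_force: 33.6
```

Run:
```python
from h import *
o=get_obs(); p=np.array(o['ee_pos']);print(p.round(4))
d=snap('wrist','w5'); 
W=cloud(d); m=(np.hypot(W[...,0]-p[0],W[...,1]-p[1])<.045)
print('red held',lip(d,320,340,140,p[2]-.16,p[2]-.13,.0328,m))
```

```text
[0.4856 0.0044 0.3747]
red held (array([0.4858, 0.0044]), 15199, array([0.2264, 0.2438]), np.float64(0.0016))
```

Call:
play_rows(
  steps=[
    [0.0005, 0, 0.02, 0, 0, 0, 0.06],
    [0, 0, 0.025, 0, 0, 0, 0.06],
    [0, 0, 0.025, 0, 0, 0, 0.06],
    [0, 0, 0.015, 0, 0, 0, 0.06],
    [0, 0, 0.008, 0, 0, 0, 0.06],
    [0, 0, 0.005, 0, 0, 0, 0.06],
    [0, 0, 0, 0, 0, 0, 0.06],
    [0, 0, 0, 0, 0, 0, 0.06],
  ],
)

```text
time_s: 11.8
ee_pos: [0.4857, 0.0053, 0.2769]
orientation: [3.14, 0.001, 1.759]
contact_force: [0.2, 0.4, -0.7]
finger_gap: 0.0654
grip_force: 33.6
```

Call:
play_rows(
  steps=[
    [0, 0, 0.0025, 0, 0, 0, 0.06],
    [0, 0, 0, 0, 0, 0, 0.06],
    [0, 0, 0, 0, 0, 0, 0.06],
  ],
)

```text
time_s: 12.1
ee_pos: [0.4853, 0.0057, 0.274]
orientation: [3.141, 0.0, 1.76]
contact_force: [-0.6, 0.8, -0.3]
finger_gap: 0.0654
grip_force: 33.6
```

Call:
play_rows(
  steps=[
    [0, 0, 0.001, 0, 0, 0, 0.06],
    [0, 0, 0, 0, 0, 0, 0.06],
    [0, 0, 0, 0, 0, 0, 0.0854],
    [0, 0, 0, 0, 0, 0, 0.0854],
    [0, 0, 0, 0, 0, 0, 0.0854],
    [0, 0, 0, 0, 0, 0, 0.0854],
    [0, 0, -0.02, 0, 0, 0, 0.0854],
    [0, 0, -0.03, 0, 0, 0, 0.0854],
    [0, 0, -0.03, 0, 0, 0, 0.0854],
    [0, 0, 0, 0, 0, 0, 0.0854],
    [0, 0, 0, 0, 0, 0, 0.0854],
  ],
)

```text
time_s: 13.2
ee_pos: [0.4854, 0.0056, 0.3531]
orientation: [3.14, 0.001, 1.76]
contact_force: [-0.6, 0.7, -0.2]
finger_gap: 0.0857
grip_force: 0.0
```

Run:
```python
from h import *
p=np.array(get_obs()['ee_pos']);print(p.round(4))
d=snap('wrist','w6')
W=cloud(d); m=(np.hypot(W[...,0]-.4856,W[...,1]-.005)<.045)
print('red nested',lip(d,320,240,500,.119,.132,.0328,m))
d=snap('side','s6'); c=d['image'][220:370,260:400]; cv2.imwrite('pics/crop6.png',cv2.resize(c,None,fx=4,fy=4,interpolation=cv2.INTER_CUBIC)[...,::-1])
W=cloud(d);v,u=np.mgrid[:480,:640]; X=np.array([.1876,-.982]);O=np.array([.4856,.006])
s=(W[...,:2]-O)@X; l=(W[...,:2]-O)@np.array([.982,.1876])
m=(abs(l)<.03)&(W[...,2]>.105)&(W[...,2]<.14)
h,e=np.histogram(s[m],np.arange(-.24,.06,.004)); print([(round(a,3),k) for a,k in zip(e,h) if k])
```

```text
[0.4854 0.0056 0.3531]
red nested (array([0.4857, 0.0031]), 3734, array([0.1239, 0.1269]), np.float64(0.003))
[(np.float64(-0.228), np.int64(2)), (np.float64(-0.224), np.int64(60)), (np.float64(-0.22), np.int64(19)), (np.float64(-0.216), np.int64(15)), (np.float64(-0.212), np.int64(3)), (np.float64(-0.188), np.int64(41)), (np.float64(-0.184), np.int64(30)), (np.float64(-0.18), np.int64(13)), (np.float64(-0.176), np.int64(7)), (np.float64(-0.104), np.int64(33)), (np.float64(-0.1), np.int64(38)), (np.float64(-0.096), np.int64(8)), (np.float64(-0.084), np.int64(2)), (np.float64(-0.08), np.int64(23)), (np.float64(-0.076), np.int64(52)), (np.float64(-0.072), np.int64(29)), (np.float64(-0.068), np.int64(9)), (np.float64(-0.04), np.int64(2)), (np.float64(-0.036), np.int64(24)), (np.float64(-0.032), np.int64(20)), (np.float64(-0.028), np.int64(12)), (np.float64(-0.024), np.int64(11)), (np.float64(-0.02), np.int64(4)), (np.float64(-0.016), np.int64(5)), (np.float64(-0.012), np.int64(1)), (np.float64(-0.008), np.int64(2)), (np.float64(-0.004), np.int64(2)), (np.float64(0.0), np.int64(2)), (np.float64(0.004), np.int64(6)), (np.float64(0.008), np.int64(9)), (np.float64(0.012), np.int64(8)), (np.float64(0.016), np.int64(17)), (np.float64(0.02), np.int64(26)), (np.float64(0.024), np.int64(27)), (np.float64(0.028), np.int64(38)), (np.float64(0.032), np.int64(20)), (np.float64(0.036), np.int64(26)), (np.float64(0.04), np.int64(13)), (np.float64(0.044), np.int64(5))]
```

View pics/crop6.png

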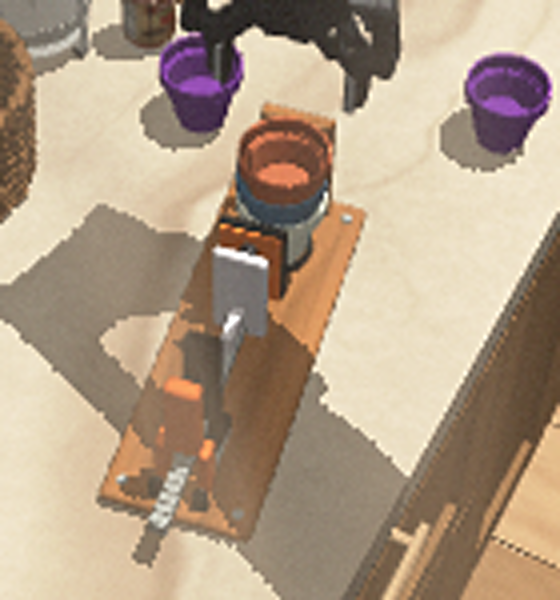

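The stack of terracotta in blue in white stands upright in the seat, with its top at about 125 mm. I'll move behind the trigger with the fingers closed.

Call:
play_rows(
  steps=[
    [0.03, 0, 0, 0, 0, 0, 0.0],
    [0.04, 0, 0, 0, 0, 0, 0.0],
    [0.04, 0, 0, 0, 0, 0, 0.0],
    [0.04, 0, 0, 0, 0, 0, 0.0],
    [0.04, 0, 0, 0, 0, 0, 0.0],
    [0.04, 0, 0, 0, 0, 0, 0.0],
    [0.025, 0, 0, 0, 0, 0, 0.0],
    [0, 0, 0, 0, 0, 0, 0.0],
    [0, 0, 0, 0, 0, 0, 0.0],
  ],
)

```text
time_s: 14.2
ee_pos: [0.4369, 0.2562, 0.3514]
orientation: [-3.139, 0.001, 1.762]
contact_force: [0.2, 0.2, 0.4]
finger_gap: 0.0001
grip_force: 0.0
```

Run:
```python
from h import *
o=get_obs();p=np.array(o['ee_pos']);print(p.round(4))
X=np.array([.1876,-.982]);O=np.array([.4856,.006]);Y=np.array([.982,.1876]);print('s,l',(p[:2]-O)@X,(p[:2]-O)@Y)
d=snap('wrist','w7');W=cloud(d); s=(W[...,:2]-O)@X; l=(W[...,:2]-O)@Y
m=(abs(l)<.06)&(W[...,2]>.1)&(W[...,2]<.14)&(s<-.13)
for a,b in((-.26,-.2),(-.2,-.16)):
    q=m&(s>a)&(s<b); print(a,q.sum(),'s',np.percentile(s[q],[2,98]).round(4),'l',np.percentile(l[q],[2,98]).round(4),'z',np.percentile(W[q][:,2],[2,98]).round(3))
```

```text
[0.4369 0.2562 0.3514]
s,l -0.25486171797260637 -0.0008587166146591316
-0.26 2 s [-0.2206 -0.2205] l [0.0103 0.0115] z [0.1 0.1]
-0.2 95 s [-0.1783 -0.1712] l [-0.004   0.0022] z [0.133 0.136]
```

View pics/w7.png

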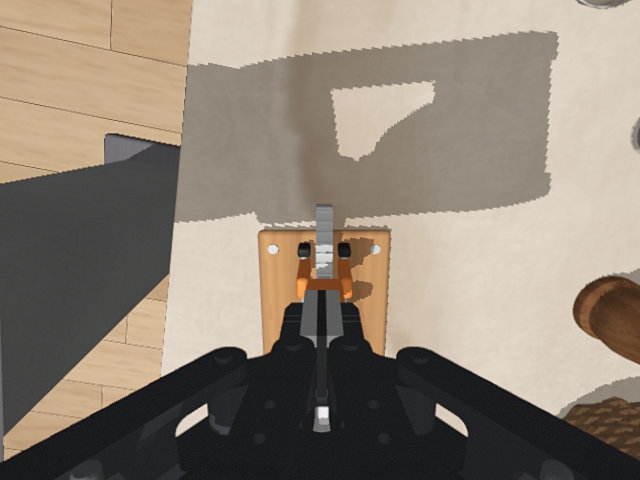

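The closed fingers (322,310) line up with the toothed bar (324,240), behind the trigger. I'll lower them and approach gently.

Call:
play_rows(
  steps=[
    [0, 0.001, 0.02, 0, 0, 0, 0.0],
    [0, 0, 0.025, 0, 0, 0, 0.0],
    [0, 0, 0.025, 0, 0, 0, 0.0],
    [0, 0, 0.013, 0, 0, 0, 0.0],
    [0, 0, 0, 0, 0, 0, 0.0],
    [0, 0, 0, 0, 0, 0, 0.0],
  ],
)

```text
time_s: 14.85
ee_pos: [0.4389, 0.2553, 0.2698]
orientation: [-3.141, 0.0, 1.758]
contact_force: [0.4, 0.4, 0.9]
finger_gap: 0.0003
grip_force: 0.0
```

Call:
play_rows(
  steps=[
    [-0.005, 0, 0, 0, 0, 0, 0.0],
    [-0.005, 0, 0, 0, 0, 0, 0.0],
    [-0.005, 0, 0, 0, 0, 0, 0.0],
    [0, 0, 0, 0, 0, 0, 0.0],
    [0, 0, 0, 0, 0, 0, 0.0],
  ],
)

```text
time_s: 15.35
ee_pos: [0.4413, 0.2413, 0.27]
orientation: [3.141, -0.0, 1.759]
contact_force: [-0.2, 1.2, 0.8]
finger_gap: -0.0002
grip_force: 0.0
```

Call:
play_rows(
  steps=[
    [-0.003, 0, 0, 0, 0, 0, 0.0],
    [-0.003, 0, 0, 0, 0, 0, 0.0],
    [0, 0, 0, 0, 0, 0, 0.0],
    [0, 0, 0, 0, 0, 0, 0.0],
  ],
)

```text
time_s: 15.75
ee_pos: [0.4423, 0.2356, 0.2697]
orientation: [-3.142, 0.0, 1.76]
contact_force: [0.7, -0.0, 0.5]
finger_gap: 0.0003
grip_force: 0.0
```

Call:
play_rows(
  steps=[
    [-0.002, 0, 0, 0, 0, 0, 0.0],
    [0, 0, 0, 0, 0, 0, 0.0],
    [0, 0, 0, 0, 0, 0, 0.0],
  ],
)

```text
time_s: 16.05
ee_pos: [0.4426, 0.234, 0.2697]
orientation: [3.142, -0.001, 1.76]
contact_force: [-0.1, 4.2, -0.3]
finger_gap: 0.0003
grip_force: 2.2
```

Call:
play_rows(
  steps=[
    [-0.002, 0, 0, 0, 0, 0, 0.0],
    [0, 0, 0, 0, 0, 0, 0.0],
    [0, 0, 0, 0, 0, 0, 0.0],
  ],
)

```text
time_s: 16.35
ee_pos: [0.4429, 0.2323, 0.2697]
orientation: [3.141, -0.001, 1.76]
contact_force: [-2.0, 7.0, -1.0]
finger_gap: 0.0003
grip_force: 3.1
```

Call:
play_rows(
  steps=[
    [-0.003, 0, 0, 0, 0, 0, 0.0],
    [0, 0, 0, 0, 0, 0, 0.0],
    [0, 0, 0, 0, 0, 0, 0.0],
  ],
)

```text
time_s: 16.65
ee_pos: [0.4435, 0.2294, 0.2697]
orientation: [3.141, -0.001, 1.76]
contact_force: [-1.2, 6.1, -0.2]
finger_gap: 0.0
grip_force: 3.2
```

Call:
play_rows(
  steps=[
    [-0.003, 0, 0, 0, 0, 0, 0.0],
    [-0.003, 0, 0, 0, 0, 0, 0.0],
    [-0.003, 0, 0, 0, 0, 0, 0.0],
    [-0.003, 0, 0, 0, 0, 0, 0.0],
    [-0.003, 0, 0, 0, 0, 0, 0.0],
    [0, 0, 0, 0, 0, 0, 0.0],
    [0, 0, 0, 0, 0, 0, 0.0],
  ],
)

```text
time_s: 17.35
ee_pos: [0.4463, 0.2148, 0.2697]
orientation: [3.141, -0.002, 1.76]
contact_force: [-0.7, 7.6, -1.8]
finger_gap: -0.0004
grip_force: 3.8
```

```bash
cat >> h.py <<'E'
def jaw(f):
    d=snap('side',f);W=cloud(d);X=np.array([.1876,-.982]);O=np.array([.4856,.006]);Y=np.array([.982,.1876])
    s=(W[...,:2]-O)@X; l=(W[...,:2]-O)@Y; z=W[...,2]
    v,u=np.mgrid[:480,:640]
    m=(abs(l)<.022)&(z>.095)&(z<.12)&(s<-.025)&(s>-.125)
    h,e=np.histogram(s[m],np.arange(-.126,-.02,.002)); print('jaw hist',[(int(round(a*1000)),int(k)) for a,k in zip(e,h) if k])
    m=(abs(l)<.012)&(z>.04)&(z<.058)&(s<-.2); print('tail',np.percentile(s[m],[1,3]).round(4) if m.any() else None)
    o=get_obs();p=np.array(o['ee_pos']);print('tcp s',((p[:2]-O)@X).round(4),'F',np.round(o['contact_force'],1))
E
python3 -c "
from h import *
jaw('j1')
d=ld('s6');snap0=d
import h
h.snap=lambda a,b:d
h.jaw('x')"
```

```text
jaw hist [(-84, 11), (-82, 23), (-80, 7), (-78, 1), (-74, 2), (-64, 1), (-62, 3), (-60, 5), (-58, 27), (-56, 17), (-54, 6), (-52, 3), (-48, 1), (-46, 1), (-36, 4), (-34, 10), (-32, 8), (-30, 12), (-28, 9), (-26, 2)]
tail [-0.5894 -0.5886]
tcp s -0.2124 F [-1.   8.8 -0.5]
jaw hist [(-106, 1), (-104, 12), (-102, 29), (-100, 34), (-98, 4), (-82, 3), (-80, 9), (-78, 20), (-76, 37), (-74, 13), (-72, 7), (-70, 2), (-68, 1), (-36, 5), (-34, 18), (-32, 14), (-30, 12), (-28, 12), (-26, 4)]
tail [-0.5902 -0.5881]
tcp s -0.2124 F [-1.   8.8 -0.5]
```

Call:
play_rows(
  steps=[
    [0.006, 0, 0, 0, 0, 0, 0.0],
    [0.006, 0, 0, 0, 0, 0, 0.0],
    [0.006, 0, 0, 0, 0, 0, 0.0],
    [0.006, 0, 0, 0, 0, 0, 0.0],
    [0, 0, 0, 0, 0, 0, 0.0],
    [0, 0, 0, 0, 0, 0, 0.0],
    [-0.005, 0, 0, 0, 0, 0, 0.0],
    [-0.005, 0, 0, 0, 0, 0, 0.0],
    [0, 0, 0, 0, 0, 0, 0.0],
  ],
)

```text
time_s: 18.3
ee_pos: [0.4439, 0.2276, 0.2697]
orientation: [3.142, -0.002, 1.759]
contact_force: [-0.0, 6.1, -0.4]
finger_gap: -0.0002
grip_force: 2.3
```

Call:
play_rows(
  steps=[
    [-0.003, 0, 0, 0, 0, 0, 0.0],
    [-0.003, 0, 0, 0, 0, 0, 0.0],
    [-0.003, 0, 0, 0, 0, 0, 0.0],
    [-0.003, 0, 0, 0, 0, 0, 0.0],
    [-0.002, 0, 0, 0, 0, 0, 0.0],
    [0, 0, 0, 0, 0, 0, 0.0],
    [0, 0, 0, 0, 0, 0, 0.0],
  ],
)

```text
time_s: 19.0
ee_pos: [0.4463, 0.2148, 0.2698]
orientation: [3.141, -0.003, 1.759]
contact_force: [-2.3, 9.8, -0.1]
finger_gap: 0.0001
grip_force: 4.9
```

```bash
python3 -c "
from h import *
jaw('j2')"
```

```text
jaw hist [(-70, 2), (-68, 18), (-66, 25), (-64, 4), (-62, 1), (-60, 1), (-52, 1), (-48, 3), (-46, 19), (-44, 25), (-42, 11), (-40, 1), (-38, 3), (-36, 1), (-34, 1), (-32, 3), (-30, 1), (-28, 4), (-26, 4)]
tail [-0.5902 -0.5886]
tcp s -0.2124 F [-1.9  9.7 -0.4]
```

Call:
play_rows(
  steps=[
    [0.006, 0, 0, 0, 0, 0, 0.0],
    [0.006, 0, 0, 0, 0, 0, 0.0],
    [0.006, 0, 0, 0, 0, 0, 0.0],
    [0.006, 0, 0, 0, 0, 0, 0.0],
    [0, 0, 0, 0, 0, 0, 0.0],
    [0, 0, 0, 0, 0, 0, 0.0],
    [-0.005, 0, 0, 0, 0, 0, 0.0],
    [-0.005, 0, 0, 0, 0, 0, 0.0],
    [-0.003, 0, 0, 0, 0, 0, 0.0],
    [0, 0, 0, 0, 0, 0, 0.0],
  ],
)

```text
time_s: 20.05
ee_pos: [0.4442, 0.2257, 0.2698]
orientation: [3.141, -0.004, 1.758]
contact_force: [-1.1, 10.5, -1.4]
finger_gap: -0.0001
grip_force: 5.4
```

Call:
play_rows(
  steps=[
    [-0.002, 0, 0, 0, 0, 0, 0.0],
    [-0.002, 0, 0, 0, 0, 0, 0.0],
    [-0.002, 0, 0, 0, 0, 0, 0.0],
    [-0.002, 0, 0, 0, 0, 0, 0.0],
    [-0.002, 0, 0, 0, 0, 0, 0.0],
    [0, 0, 0, 0, 0, 0, 0.0],
    [0, 0, 0, 0, 0, 0, 0.0],
  ],
)

```text
time_s: 20.75
ee_pos: [0.4457, 0.2173, 0.2698]
orientation: [3.141, -0.007, 1.758]
contact_force: [-2.4, 18.8, -1.7]
finger_gap: -0.0001
grip_force: 9.4
```

```bash
python3 -c "
from h import *
jaw('j3')"
```

```text
jaw hist [(-58, 1), (-56, 16), (-54, 26), (-52, 14), (-50, 1), (-46, 2), (-44, 5), (-42, 9), (-40, 1), (-38, 1), (-36, 1), (-34, 1), (-32, 3), (-30, 1), (-28, 4), (-26, 2)]
tail [-0.5897 -0.5892]
tcp s -0.2149 F [-3.1 18.5 -1.3]
```

Run:
```python
from h import *
d=ld('j3'); c=d['image'][225:355,270:390]; cv2.imwrite('pics/crop8.png',cv2.resize(c,None,fx=4.5,fy=4.5,interpolation=cv2.INTER_CUBIC)[...,::-1])
for f in('s6','j2','j3'):
    d=ld(f);W=cloud(d);hs=cv2.cvtColor(d['image'],cv2.COLOR_RGB2HSV); m=(np.hypot(W[...,0]-.4856,W[...,1]-.006)<.04)
    X=np.array([.1876,-.982]);O=np.array([.4856,.006]); s=(W[...,:2]-O)@X
    r=lip(d,329,255,40,.114,.131,.0328,m&(s<.031)&(s>-.04)&(hs[...,0]<12)); print(f,'red',r,'s',(r[0]-O)@X)
```

```text
s6 red (array([0.4843, 0.0074]), 140, array([0.1221, 0.1284]), np.float64(0.0011)) s -0.0016186799999999943
j2 red (array([0.4847, 0.0046]), 73, array([0.1224, 0.1282]), np.float64(0.0015)) s 0.0012059600000000085
j3 red (array([0.485 , 0.0046]), 69, array([0.1229, 0.1281]), np.float64(0.0014)) s 0.0012622400000000021
```

View pics/crop8.png

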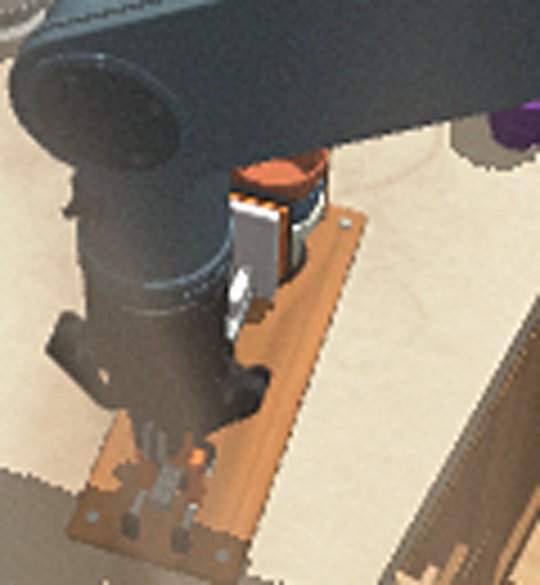

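The stack stands upright, with the pad pressed against it and compressed by about 11–12 mm by both force and plate-to-pad distance. I'll ease back about 2.5 mm to reach mid-range.

Call:
play_rows(
  steps=[
    [0.0013, 0, 0, 0, 0, 0, 0.0],
    [0.0012, 0, 0, 0, 0, 0, 0.0],
    [0, 0, 0, 0, 0, 0, 0.0],
    [0, 0, 0, 0, 0, 0, 0.0],
    [0, 0, 0, 0, 0, 0, 0.0],
    [0, 0, 0, 0, 0, 0, 0.0],
  ],
)

```text
time_s: 21.4
ee_pos: [0.4454, 0.219, 0.2698]
orientation: [3.141, -0.005, 1.759]
contact_force: [-2.3, 13.4, -0.5]
finger_gap: -0.0002
grip_force: 7.1
```

```bash
python3 -c "
from h import *
jaw('j4')
for _ in range(2): print(np.round(get_image('wrist')and get_obs()['contact_force'],1))"
```

```text
jaw hist [(-58, 3), (-56, 26), (-54, 24), (-52, 6), (-46, 2), (-44, 14), (-42, 6), (-40, 5), (-38, 2), (-36, 2), (-34, 1), (-32, 1), (-30, 1), (-28, 6)]
tail [-0.5896 -0.5891]
tcp s -0.2167 F [-2.5 14.  -0.2]
[-1.5 13.7 -0.6]
[-2.1 14.2 -1.7]
```

```bash
python3 -c "
from station import *
print(sign_off())"
```

```text
the job is handed in; nothing more can be done
None
```

I nested the blue and terracotta cups in the white cup and squeezed the trigger in three strokes. I handed the job in still holding it, with the pad pushed in an estimated 9–10 mm (allowed range 5–13.5 mm); `sign_off()` gave no verdict.

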